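Clamp the arm tube in its hinged bench coupler

TASK

Fit the microscope's side arm: lay the round tube with the square end blocks in the two V cradles of the bench clamp so that both cradles lie between its end blocks, then swing the clamp's hinged half over it until it is fully closed. Then swing the bolt up, pulled out far enough to pass over the lips of the slot, and let it drop into the slot so that its square nut sits right down on the lug behind the lips. Leave the other things on the bench where they are.

Things in the scene. Friction and masses are not known exactly. Their poses are not given: they have to be found in the camera images.
- clamp: fixed aluminium tube clamp on a grey foot plate 110 x 170 x 10 mm. Origin at bench height under the middle of the clamp's V cradle; y along the tube's seat, x across it (bolt at -x, hinge at +x), z up. The V cradle (36 mm long, at y = 0) and a plain V cradle (16 mm long, at y = 115 mm) carry the tube; V mouths 44 mm wide, rims 76 mm up, pillars 52 mm wide; open down to the foot between them
- seat (a point): where the middle of the tube belongs: on the axis of a tube seated in both V cradles, at x = 0, y = 52.5, z = 80 mm of the clamp, halfway between the cradles. The tube lies along the clamp's y; it may be off by 14 mm along y before an end block meets a cradle. Same axes as the clamp
- hinge (a point): on the hinge axis of the hinged half (parallel to the clamp's y), at x = 30, y = 0, z = 80 mm of the clamp. Same axes as the clamp
- cap (a joint): angle of the hinged half, rad: 0 = closed over the tube, growing as it swings up and over to the clamp's +x side; 1.57 = lug straight up, stop at 2.75. Stiff: stays where left (0.15 N m). 36 mm wide in y, it ends in a flat lug 10 mm thick. Closed, the lug runs from x = -20 to -59 mm of the clamp, its underside 82 and top 92 mm above the bench
- cap_end (a point): middle of the lug of the hinged half, between the outer side faces of its two prongs (36 mm apart); at x = -45, y = 0, z = 87 mm of the clamp when closed. The lug's slot, 12 mm wide, is open at the free end and runs 29 mm in, leaving prongs 12 mm wide; on each prong's free end a lip 5.5 mm thick stands 5 mm above the lug's top
- pivot (a point): on the pivot axis of the swing bolt (parallel to the clamp's y), at x = -38, y = 0, z = 50 mm of the clamp. Same axes as the clamp
- swing (a joint): angle of the swing bolt about its pivot, rad: 0 = upright (stop), its place in the slot; growing as it swings down and outwards to the clamp's -x side; 1.57 = level. It stays where it is left (about 0.1 N m to move it)
- bolt (a joint): how far the bolt is pulled out along itself, m: 0 = fully in, at most 0.022; a light spring draws it in (2 to 3 N). Its nut's underside is 40 mm from the pivot when fully in. Swung up like that the nut runs against the lips; pulled out 15 to 18 mm it passes over them. Upright with the nut down on the closed lug behind the lips it reads about 0.002
- nut (a point): point on the bolt's axis inside its square nut, 70 mm from the pivot when the bolt is fully in and 30 mm beyond the nut's underside. The nut is 26 x 26 mm and 44 mm long along the bolt; two flat sides (26 mm apart) face along the clamp's y. The shank is 8 mm thick
- tube: the tube: round aluminium, 30 mm diameter, 200 mm long overall, with a square black plastic block 36 x 36 x 15 mm on each end; about 0.3 kg. Origin at its middle, on its axis, 18 mm above the bench as it lies; its y axis runs along it
- bar: square solid steel bar, 18 x 18 x 200 mm, a bystander that must not be taken for the tube; origin at the centre of its underside, y along it
- jar: small white jar with a red lid, 56 mm across, 62 mm tall, bystander; origin at the centre of its underside
- screwdriver: screwdriver with a red handle lying on the bench, bystander; its x axis lies along it
- tray: open steel tray 130 x 170 x 25 mm, bystander; origin at the centre of its underside
- wax: green slab 85 x 55 x 22 mm, bystander; origin at the centre of its underside
- bottle: clear bottle with a blue cap, 54 mm across, 130 mm tall, bystander; origin at the centre of its underside
- cup: white plastic cup, 66 mm across, 70 mm tall, bystander; origin at the centre of its underside
Things that resemble listed ones, but are neither listed nor needed, are in the scene too. Leave any red look-alike of the clamp alone.

How it is judged:
By the outcome, as a careful person would: the job done as asked, in the order asked, and still so for the second after the job is handed in, with the robot touching nothing.
It also fails if it takes over 72 s, if anything falls off the work surface, if the arm or the gripper's body presses on something with over 40 N, if the wrist force passes 120 N, or if a joint passes its speed limit or range.

ROBOT

A 7-joint arm with a two-finger parallel gripper is mounted at the origin on the work surface. World frame = base frame: x ahead of the robot, y to its left, z up, the work surface at z = 0. Lengths are in m, angles in rad, forces in N, time in s.
With the tool pointing down it reaches from about 0.4 to 0.85 m from the base axis. Payload 4.5 kg.
Tool frame: the origin (TCP) lies on the centre line of the jaws, within the pads' length; the fingertips stand 8 mm ahead of it and the grasp point (between the pads) lies 11 mm behind it; z points along the fingers, x is the direction in which the jaws open and shut, and the axes are right-handed (so a half turn about z gives the same grasp; the last joint's range is limited). The gripper opens to 88 mm and grips with 3 to 60 N. Pads are 18 mm wide; open, the fingers measure 123 mm over their backs; the gripper's body (75 mm by 187 mm) begins 45 mm behind the grasp point.
Start: joints at [-1.246, 0.689, -0.195, 1.565, 0.157, 0.902, -0.215], TCP at [0.179, 0.599, 0.247] pointing down, gripper open.
Joint ranges: [-3.01, 3.01], [-0.46, 2.08], [-1.47, 1.51], [0.13, 2.56], [-1, 4.14], [0.04, 2.09], [-2.66, 2.66]. Speed limits (rad/s): [2.57, 2.57, 3.14, 3.14, 3.14, 3.14, 3.14].

INTERFACE

Orientations are given as a unit quaternion [x, y, z, w].
In Python, from plant import r gives the robot as it stands.
- The arm moves only by the shell command python3 -m pendant 'ROWS' [FORCE]. ROWS is JSON, a list of rows, each a list of 3 entries, a list of its own where there are three numbers: the turn, a rotation vector about the tool's x, y, z in rad, then the shift along the tool's x, y, z in m, then the opening, from 0 (shut) to 1 (fully open). In form: [[[wx, wy, wz], [tx, ty, tz], claw], ...]. A call has 1 to 10 rows; each row is the pose to reach, as a shift and turn from the pose commanded when the call began, along the tool's axes at that moment; what a row does not reach only later rows make up. A row lasts 1/10 s, in which the tool goes at most 50 mm and 8.59 degrees, less where a joint would pass 70% of its speed; a pose out of reach is approached as far as the arm can. A call with a gripper value outside its range is refused whole. The fingers move at their own pace and stop on an object; FORCE is the grip in N (left out, the last holds). Time passes only in rows, so rows that repeat a pose let the fingers close. It gives the time, the measured TCP pose, the force and the opening at its end, in the units of the state.
- r.get_state(): the state, without advancing time (a new reading comes with each control period).
- r.snapshot(name): name is "side" or "top"; returns a dict with "image" (384x512x3 uint8, red, green, blue), "mtx" (3x3 intrinsics, pixels), "dist" ([k1, k2, p1, p2, k3] as OpenCV has them; the pictures are not rectified), "R" (3x3) and "t" (3): a world point X has camera coordinates R X + t. Camera axes: x right, y down, z forward; pixel columns grow to the right and rows downward; lengths in m; the calibration is good to about 2 mm. A picture is of the moment at which its call begins. There is no depth.
- r.finish_job(): hands the job in, once; it reports no verdict.
The state is a dict: "clock": time; "q": joint angles; "qd": joint speeds; "joint_torque": joint torques, N m; "tool_pos": TCP position; "eef_rot": TCP orientation; "contact_force": force on the tool from outside, world axes, zero at the start; "moment": the same for the moment, N m; "opening": opening from 0.0 (shut) to 1.0 (fully open).
Only numpy, scipy, OpenCV 4.12 (cv2) and the standard library are available. Lean on these libraries where they do the work, as an engineer would, in place of code of your own. Each camera call takes 0.05 s, during which the arm holds its last target. There are 200 camera calls.

## Working session

There is one attempt and no reset: what is moved stays moved. The work goes in short steps, Python scripts to look and compute and a shell command to move; the robot and the scene stay as the last step left them, time stands still between calls to the robot, and variables do not carry over. Pictures are saved under pics/ and viewed, about 8 in all and at most 12, crops included, and the job is handed in when it is done.

```bash
ls; mkdir -p pics
cat > h.py <<'E'
import numpy as np, cv2, json
from plant import r
def snap(n,fn=None):
    s=r.snapshot(n); 
    if fn: cv2.imwrite('pics/'+fn,s['image'][:,:,::-1])
    return s
E
python3 - <<'E'
from h import *
a=snap('top');b=snap('side')
import pickle
pickle.dump((a,b),open('s0.pkl','wb'))
for s in(a,b):
    print(np.round(s['mtx'],1).tolist(),np.round(s['dist'],3),np.round(s['R'],3).tolist(),np.round(s['t'],3), -np.array(s['R']).T@s['t'])
cv2.imwrite('pics/t0.png',cv2.resize(a['image'][:,:,::-1],(800,600),interpolation=cv2.INTER_CUBIC))
cv2.imwrite('pics/s0.png',cv2.resize(b['image'][:,:,::-1],(800,600),interpolation=cv2.INTER_CUBIC))
print(r.get_state())
E
```

```text
pics
[[454.7, 0.0, 255.1], [0.0, 454.7, 180.9], [0.0, 0.0, 1.0]] [-0.154  0.     0.     0.     0.   ] [[0.022, -1.0, -0.006], [-0.995, -0.022, -0.101], [0.101, 0.009, -0.995]] [0.043 0.527 1.606] [0.36176652 0.03996019 1.65086432]
[[469.7, 0.0, 256.7], [0.0, 469.7, 195.4], [0.0, 0.0, 1.0]] [-0.075  0.     0.     0.     0.   ] [[0.992, -0.126, 0.007], [-0.073, -0.614, -0.786], [0.103, 0.779, -0.618]] [-0.516  0.14   1.38 ] [ 0.37961094 -1.05457081  0.9669346 ]
{'clock': 0.1, 'q': array([-1.24617648,  0.6898705 , -0.19455183,  1.56624883,  0.15727648,
        0.90251868, -0.21505758]), 'qd': array([ 0.00128798,  0.00050052, -0.00057224, -0.00401413,  0.00010557,
        0.00053369,  0.001871  ]), 'joint_torque': array([-3.81752427e-03, -5.28493631e+01, -1.27120201e+00, -1.53836417e+01,
       -5.24757605e-02,  1.95569948e-03,  4.21661946e-05]), 'tool_pos': array([0.17906943, 0.59820746, 0.24600717]), 'eef_rot': array([ 8.02063765e-01,  5.97237835e-01, -6.36319430e-04,  5.29179068e-04]), 'contact_force': array([ 0.30272056, -0.34107946, -0.3910028 ]), 'moment': array([ 0.01084389, -0.02013495,  0.00514737]), 'opening': 0.9991413781222487}
```

View pics/t0.png

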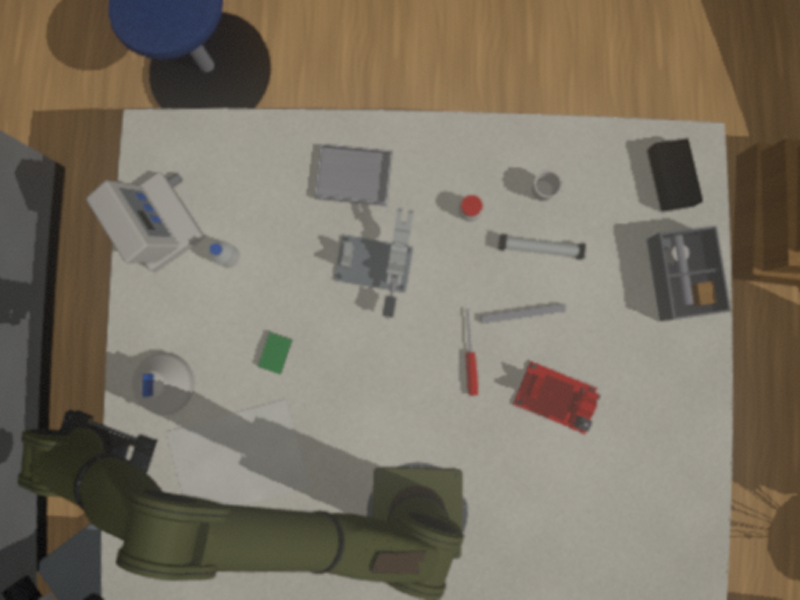

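View pics/s0.png

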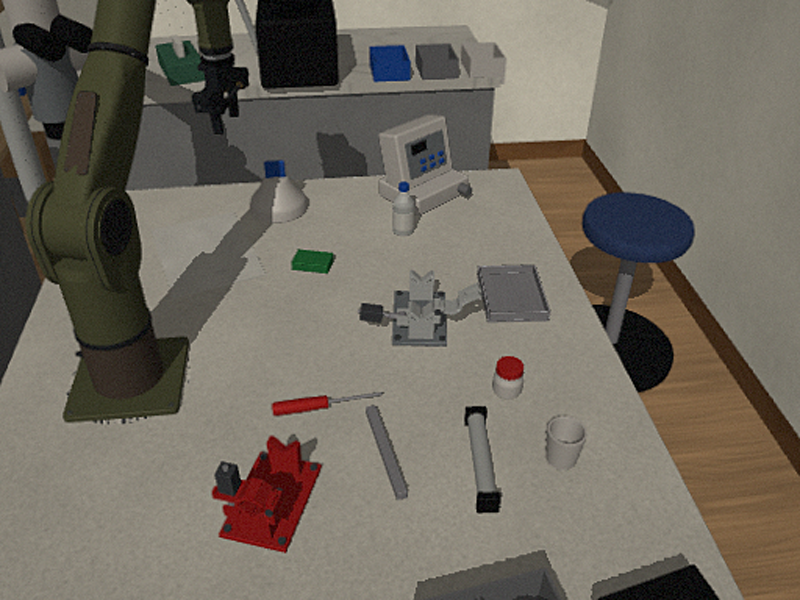

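Candidates for the tube (800x600 top view):
- Round tube with black end blocks at (542,246). This matches the description.
- Square bar at (520,312). No end blocks.
- Tube-like item in the grey box at (683,270).

For the clamp, the grey one at (372,262) is wanted, and the red look-alike at (557,397) is left alone. Next, a close crop of both.

Run:
```python
import pickle,cv2,numpy as np
a,b=pickle.load(open('s0.pkl','rb'))
def crop(s,u,v,w):
    h=int(w*.75); c=s['image'][v:v+h,u:u+w,::-1]
    c=cv2.resize(c,(400,300),interpolation=cv2.INTER_CUBIC)
    return c
# px->(u0,v0,w)
P=np.vstack([np.hstack([crop(a,200,120,80),crop(b,224,160,100)]),np.hstack([crop(a,310,130,80),crop(b,270,250,100)])])
cv2.imwrite('pics/c0.png',P)
```

```text
(no output)
```

View pics/c0.png

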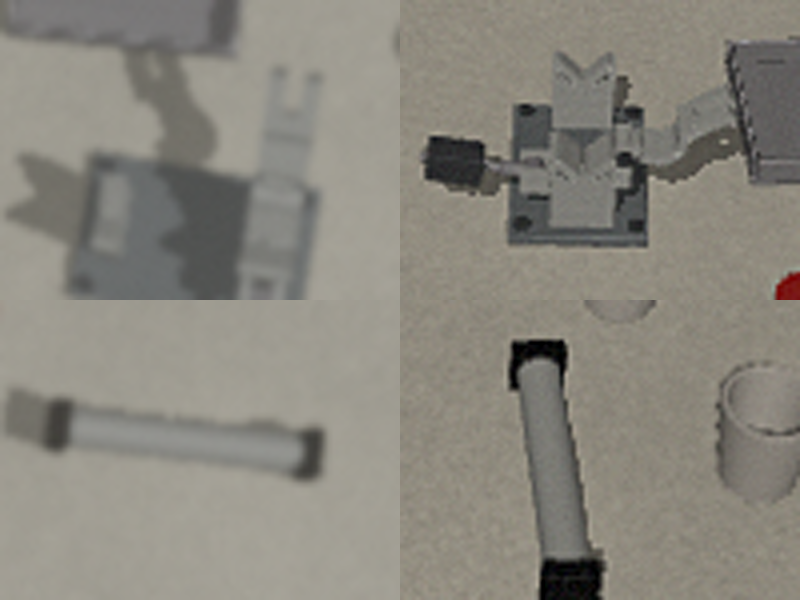

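```bash
cat >> h.py <<'E'
def proj(s,X):
    X=np.atleast_2d(X).astype(float)
    return cv2.projectPoints(X,cv2.Rodrigues(np.array(s['R']))[0],np.array(s['t'],float),np.array(s['mtx']),np.array(s['dist'],float))[0][:,0]
def place(p,L):
    c,q=np.cos(p[2]),np.sin(p[2]);L=np.atleast_2d(L)
    return np.c_[p[0]+c*L[:,0]-q*L[:,1],p[1]+q*L[:,0]+c*L[:,1],L[:,2]]
E
python3 - <<'E'
from h import *
import pickle
from scipy.optimize import least_squares as ls
a,b=pickle.load(open('s0.pkl','rb'))
T=lambda x,y,u0=200,v0=120:(u0+x/5-.4,v0+y/5-.4)
S=lambda x,y,u0=224,v0=160:(u0+x/4-.4,v0+y/4-.4)
obs=[(a,'f',(55,85,10),T(90,152)),(a,'f',(55,-85,10),T(320,185)),(a,'f',(-55,85,10),T(66,298)),
(b,'f',(-55,-85,10),S(110,237)),(b,'f',(55,-85,10),S(247,237)),(b,'f',(-55,85,10),S(113,105)),(b,'f',(55,85,10),S(242,107)),
(a,'c',(0,115,76),T(112,210)),(b,'c',(-26,107,76),S(156,58)),(b,'c',(26,107,76),S(214,58))]
def f(p):
    o=[]
    for s,k,L,uv in obs:
        L=np.array(L)/1e3
        if k=='f': L=L+[p[4],p[3],0]
        o+=list(proj(s,place(p,L))[0]-uv)
    return o
q=ls(f,[.6,.05,0,.05,0],loss='soft_l1'); print(q.x,np.round(q.fun.reshape(-1,2),1) if q.fun.size==20 else '')
np.save('clamp.npy',q.x[:3])
# tube: block outer corners top z=.036 
T2=lambda x,y:T(x,y-300,310,130); S2=lambda x,y:S(x,y-300,270,250)
o2=[(a,(18,100,36),T2(55,398)),(a,(-18,100,36),T2(48,448)),(a,(18,-100,36),T2(322,430)),(a,(-18,-100,36),T2(316,480)),
(b,(-18,100,36),S2(113,342)),(b,(18,100,36),S2(166,341)),(b,(-18,-85,36),S2(141,560)),(b,(18,-85,36),S2(203,560))]
def g(p): return np.ravel([proj(s,place(p,np.array(L)/1e3))[0]-uv for s,L,uv in o2])
q2=ls(g,[.6,-.3,0],loss='soft_l1');print(q2.x,np.round(q2.fun.reshape(-1,2),1));np.save('tube.npy',q2.x)
# overlay
def draw(s,u0,v0,w,k):
    h=int(w*.75);c=cv2.resize(s['image'][v0:v0+h,u0:u0+w,::-1],None,fx=k,fy=k,interpolation=cv2.INTER_CUBIC).copy()
    p=q.x
    def ln(L,col):
        uv=((proj(s,place(p,np.array(L)/1e3))-[u0,v0]+.5)*k).astype(int); cv2.polylines(c,[uv.reshape(-1,1,2)],True,col,1)
    fy,fx=p[3]*1e3,p[4]*1e3
    ln([(x+fx,y+fy,10) for x,y in((-55,-85),(55,-85),(55,85),(-55,85))],(0,255,0))
    for y in(-18,18,107,123): ln([(-26,y,10),(-26,y,76),(-22,y,76),(0,y,54),(22,y,76),(26,y,76),(26,y,10)],(0,0,255))
    ln([(30,-18,80),(30,18,80)],(255,0,0)); ln([(-38,-18,50),(-38,18,50)],(255,0,255))
    return c[:600,:400]
P=np.hstack([draw(a,205,122,60,6.6667)[:300] ,draw(b,224,160,100,4)])
A=draw(a,205,122,70,5.7); B=draw(b,224,160,100,4)
H=600;out=np.zeros((600,800,3),np.uint8);out[:A.shape[0],:A.shape[1]]=A[:600,:400];out[:B.shape[0],400:400+B.shape[1]]=B
A=draw(a,205,122,75,5.3)
A=cv2.resize(a['image'][122:202,205:275,::-1],None,fx=5,fy=5);cv2.imwrite('pics/ov.png',out)
A2=draw(a,205,165,70,5.7);out[300:300+A2.shape[0],:A2.shape[1]]=A2[:300];cv2.imwrite('pics/ov.png',out)
E
```

```text
[ 0.57085445  0.06312035 -0.13362136  0.05236582 -0.00499794] [[ 0.4 -0. ]
 [ 0.3  0.4]
 [ 0.3  0.3]
 [-0.2 -0.5]
 [ 1.  -0.2]
 [-0.1 -0.5]
 [ 0.1 -0.7]
 [-1.7  0.1]
 [-0.6  0.8]
 [ 1.   0.9]]
[ 0.61897479 -0.27791761 -0.09653072] [[ 0.2 -0.3]
 [ 0.6 -0.5]
 [ 1.2 -0.1]
 [ 1.5 -0.3]
 [-0.2 -0.6]
 [-0.4 -0.6]
 [ 0.1 -0.3]
 [-0.7 -0.6]]
```

View pics/ov.png

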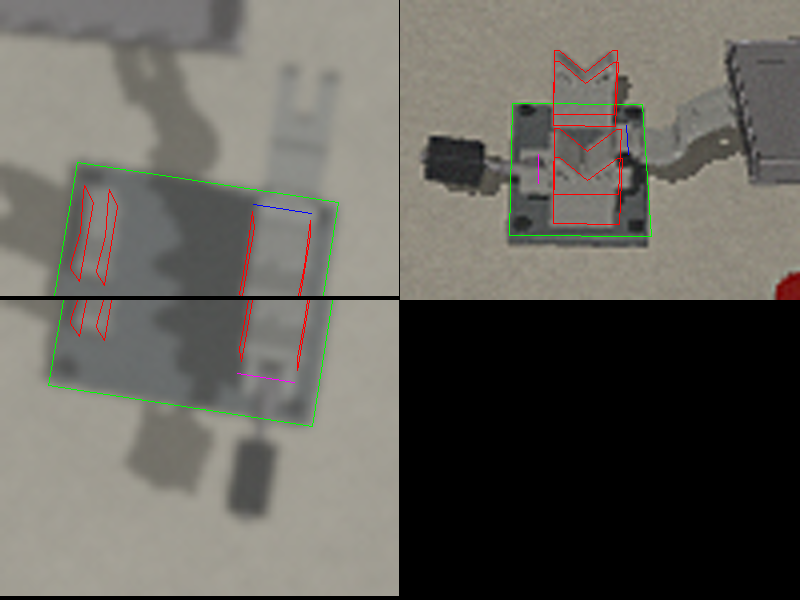

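Run:
```python
from h import *
import pickle
from scipy.optimize import least_squares as ls
a,b=pickle.load(open('s0.pkl','rb'))
T=lambda x,y,u0=200,v0=120:(u0+x/5-.4,v0+y/5-.4)
S=lambda x,y,u0=224,v0=160:(u0+x/4-.4,v0+y/4-.4)
O1=lambda x,y:(205+x/5.7-.4,122+y/5.7-.4)
O2=lambda x,y:(205+x/5.7-.4,165+(y-300)/5.7-.4)
obs=[(a,'f',(55,85,10),T(90,152)),(a,'f',(55,-85,10),T(320,185)),(a,'f',(-55,85,10),O2(48,384)),(a,'f',(-55,-85,10),O2(313,426)),
(b,'f',(-55,-85,10),S(110,237)),(b,'f',(55,-85,10),S(247,237)),(b,'f',(-55,85,10),S(113,105)),(b,'f',(55,85,10),S(242,107)),
(a,'c',(0,115,76),T(112,210)),(b,'c',(-26,107,76),S(156,56)),(b,'c',(26,107,76),S(214,56)),
(b,'c',(-26,-18,10),S(153,225)),(b,'c',(26,-18,10),S(217,227)),
(a,'n',(40,13),O2(259,440)),(a,'n',(84,13),O2(249,515)),(b,'n',(62,0),S(54,160)),(a,'l',(89,10),O1(310,68))]
def f(p):
    o=[]
    for s,k,L,uv in obs:
        if k=='f': L=np.array(L)/1e3+[p[4],p[3],0]
        elif k=='c': L=np.array(L)/1e3
        elif k=='n':
            r_,h=np.array(L)/1e3;t=p[5];L=np.array([-.038-r_*np.sin(t)-h*np.cos(t)*0,0,.05+r_*np.cos(t)+h*np.sin(t)])
        else:
            r_,h=np.array(L)/1e3;t=p[6];L=np.array([.03-r_*np.cos(t)+h*np.sin(t),0,.08+r_*np.sin(t)+h*np.cos(t)])
        o+=list(proj(s,place(p,L))[0]-uv)
    return o+[(p[6]-2.7)*5]
q=ls(f,[.57,.06,-.13,.05,0,1.6,2.7],loss='soft_l1'); print(q.x);print(np.round(q.fun[:-1].reshape(-1,2),1).tolist())
np.save('clamp.npy',q.x[[0,1,2,5,6]])
```

```text
[ 0.56896002  0.06039027 -0.13643038  0.05497577 -0.00368149  1.42652851
  2.70510548]
[[0.6, -0.0], [0.5, 0.5], [0.1, 0.1], [-0.2, 0.1], [-0.3, -0.5], [0.9, -0.1], [-0.1, -0.4], [0.2, -0.6], [-0.9, 0.6], [-0.9, 1.8], [0.6, 2.0], [-0.5, 0.1], [0.1, -0.2], [-0.0, 0.1], [-0.3, -0.8], [0.7, 0.3], [-0.3, -0.1]]
```

```bash
cat >> h.py <<'E'
from scipy.spatial.transform import Rotation as Ro
C=np.load('clamp.npy') if __import__('os').path.exists('clamp.npy') else None
def down(ang):  # tool z down, tool x at world angle
    c,s=np.cos(ang),np.sin(ang); return Ro.from_matrix(np.array([[c,s,0],[s,-c,0],[0,0,-1]]))
def go(pos,R):
    st=r.get_state();R0=Ro.from_quat(st['eef_rot'])
    print('turn',np.round((R0.inv()*R).as_rotvec(),3).tolist(),'shift',np.round(R0.inv().apply(np.array(pos)-st['tool_pos']),4).tolist())
def cl(L,p=None): return place(C if p is None else p,np.array(L)/1e3)[0]
E
python3 - <<'E'
from h import *
t=np.load('tube.npy'); p=place(t,[0,.008,.012])[0];print(p)
go([p[0],p[1],.15],down(t[2]));print(cl([0,60.5,76]))
E
```

```text
[ 0.61974584 -0.26995486  0.012     ]
turn [0.001, 0.001, 1.377] shift [-0.7053, 0.671, 0.0972]
[0.57718848 0.1203281  0.076     ]
```

```bash
python3 -m pendant '[[[0,0,1.377],[-0.7053,0.671,0.03],1],[[0,0,1.377],[-0.7053,0.671,0.03],1],[[0,0,1.377],[-0.7053,0.671,0.03],1],[[0,0,1.377],[-0.7053,0.671,0.03],1],[[0,0,1.377],[-0.7053,0.671,0.03],1],[[0,0,1.377],[-0.7053,0.671,0.03],1],[[0,0,1.377],[-0.7053,0.671,0.03],1],[[0,0,1.377],[-0.7053,0.671,0.03],1],[[0,0,1.377],[-0.7053,0.671,0.03],1],[[0,0,1.377],[-0.7053,0.671,0.03],1]]'; python3 -c "
from h import *
t=np.load('tube.npy'); p=place(t,[0,.008,.012])[0]
go([p[0],p[1],.15],down(t[2]));print(r.get_state()['q'])"
```

```text
clock: 1.1
tool_pos: [0.4059, 0.1514, 0.2312]
eef_rot: [0.999, -0.05, 0.0, 0.0]
contact_force: [1.8, -0.1, 0.9]
opening: 0.999
turn [0.0, -0.0, -0.004] shift [0.255, 0.3979, 0.0813]
[-0.54771397  0.48027414  0.1253433   2.14531716 -0.11573444  0.52214975
 -0.43624694]
```

```bash
python3 -m pendant '[[[0,0,0],[0.25,0.39,0.06],1],[[0,0,0],[0.25,0.39,0.06],1],[[0,0,0],[0.25,0.39,0.06],1],[[0,0,0],[0.25,0.39,0.06],1],[[0,0,0],[0.25,0.39,0.06],1],[[0,0,0],[0.25,0.39,0.06],1],[[0,0,0],[0.25,0.39,0.06],1],[[0,0,0],[0.25,0.39,0.06],1],[[0,0,0],[0.25,0.39,0.06],1],[[0,0,0],[0.25,0.39,0.06],1]]';python3 -m pendant '[[[0,0,0],[0,0,0],1],[[0,0,0],[0,0,0],1],[[0,0,0],[0,0,0],1]]'
python3 - <<'E'
from h import *
t=np.load('tube.npy'); p=place(t,[0,.008,.012])[0]
go(p,down(t[2]))
a=snap('top');b=snap('side')
A=cv2.resize(a['image'][120:195,300:400,::-1],(400,300),interpolation=cv2.INTER_CUBIC)
B=cv2.resize(b['image'][210:330,250:360,::-1],(400,436),interpolation=cv2.INTER_CUBIC)
o=np.zeros((436,800,3),np.uint8);o[:300,:400]=A;o[:,400:]=B;cv2.imwrite('pics/g1.png',o)
E
```

```text
clock: 2.1
tool_pos: [0.6165, -0.266, 0.1701]
eef_rot: [0.999, -0.051, 0.0, 0.002]
contact_force: [-0.6, 0.1, 0.6]
opening: 0.999
clock: 2.4
tool_pos: [0.6162, -0.2568, 0.1712]
eef_rot: [0.999, -0.047, -0.0, -0.001]
contact_force: [0.5, 0.7, 0.8]
opening: 0.999
turn [-0.002, 0.001, 0.002] shift [0.0049, 0.013, 0.1592]
```

View pics/g1.png

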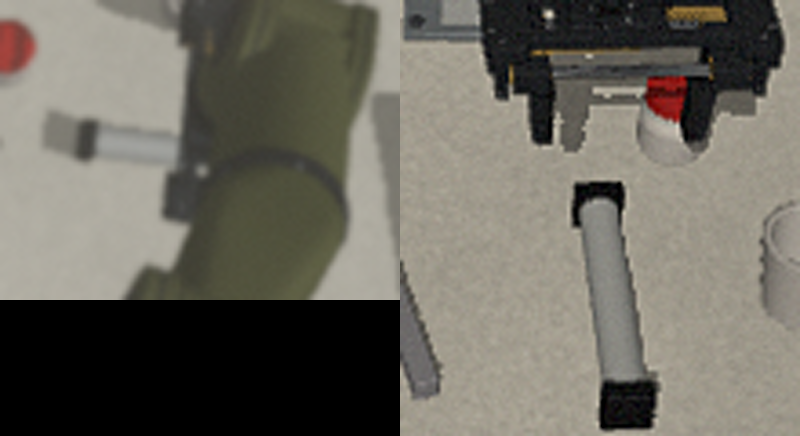

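```bash
python3 -m pendant '[[[0,0,0],[0.005,0.013,0.05],1],[[0,0,0],[0.005,0.013,0.1],1],[[0,0,0],[0.005,0.013,0.14],1],[[0,0,0],[0.005,0.013,0.154],1],[[0,0,0],[0.005,0.013,0.159],1],[[0,0,0],[0.005,0.013,0.159],1],[[0,0,0],[0.005,0.013,0.159],1]]'; python3 -m pendant '[[[0,0,0],[0,0,0],0.2],[[0,0,0],[0,0,0],0.2],[[0,0,0],[0,0,0],0.2],[[0,0,0],[0,0,0],0.2],[[0,0,0],[0,0,0],0.2],[[0,0,0],[0,0,0],0.2],[[0,0,0],[0,0,0],0.2],[[0,0,0],[0,0,0],0.2],[[0,0,0],[0,0,0],0.2],[[0,0,0],[0,0,0],0.2]]' 40
```

```text
clock: 3.2
tool_pos: [0.622, -0.2732, 0.0148]
eef_rot: [0.999, -0.048, 0.002, 0.001]
contact_force: [-0.6, -0.1, 0.7]
opening: 0.998
clock: 4.2
tool_pos: [0.6202, -0.2727, 0.0122]
eef_rot: [0.999, -0.048, 0.0, -0.0]
contact_force: [-0.3, -0.0, -1.1]
opening: 0.33
```

```bash
python3 -m pendant '[[[0,0,0],[0,0,-0.05],0.2],[[0,0,0],[0,0,-0.1],0.2],[[0,0,0],[0,0,-0.15],0.2],[[0,0,0],[0,0,-0.19],0.2],[[0,0,0],[0,0,-0.19],0.2]]'; python3 -c "
from h import *
p=cl([0,60,200]);go(p,down(C[2]));print(r.get_state()['opening'])"
```

```text
clock: 4.7
tool_pos: [0.6234, -0.2743, 0.2086]
eef_rot: [0.999, -0.049, 0.006, 0.002]
contact_force: [0.0, -1.1, -2.5]
opening: 0.325
turn [0.003, -0.011, 0.039] shift [-0.0845, -0.3878, 0.0064]
0.3249931719501015
```

```bash
python3 -m pendant '[[[0,0,0.037],[-0.01,-0.045,0],0.2],[[0,0,0.037],[-0.02,-0.09,0],0.2],[[0,0,0.037],[-0.03,-0.135,0],0.2],[[0,0,0.037],[-0.04,-0.18,0],0.2],[[0,0,0.037],[-0.05,-0.225,0],0.2],[[0,0,0.037],[-0.06,-0.27,0],0.2],[[0,0,0.037],[-0.07,-0.315,0],0.2],[[0,0,0.037],[-0.08,-0.355,0],0.2],[[0,0,0.037],[-0.084,-0.383,0],0.2],[[0,0,0.037],[-0.084,-0.387,0.003],0.2]]';python3 -m pendant '[[[0,0,0],[0,0,0],0.2],[[0,0,0],[0,0,0],0.2]]'; python3 -c "
from h import *
p=cl([0,60,120]);go(p,down(C[2]));b=snap('side');a=snap('top')
o=np.hstack([cv2.resize(s['image'][v:v+75,u:u+80,::-1],(400,375),interpolation=cv2.INTER_CUBIC) for s,u,v in((a,200,120),(b,230,145))])
cv2.imwrite('pics/g2.png',o)"
```

```text
clock: 5.7
tool_pos: [0.572, 0.127, 0.1976]
eef_rot: [0.998, -0.063, -0.002, -0.002]
contact_force: [0.5, -0.1, -3.8]
opening: 0.328
clock: 5.9
tool_pos: [0.5735, 0.1185, 0.1983]
eef_rot: [0.998, -0.068, -0.001, 0.001]
contact_force: [0.3, 0.2, -3.3]
opening: 0.326
turn [0.002, 0.002, 0.0] shift [0.0036, -0.002, 0.0782]
```

View pics/g2.png

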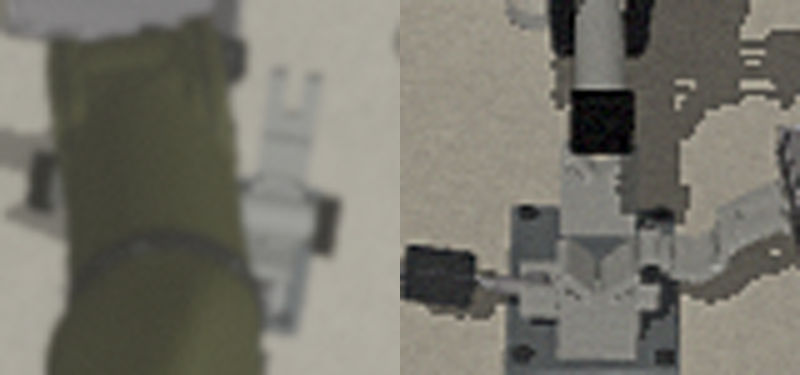

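```bash
python3 -c "
from h import *
b=snap('side');st=r.get_state();p=st['tool_pos'];R=Ro.from_quat(st['eef_rot']).as_matrix()
c=p+R[:,2]*-.006+R[:,1]*.1052
print('block face',proj(b,c),'obs 270.0 169.0'); print('V apex',proj(b,cl([0,-18,54])),'obs 269.6 202.2'); print('V rims',proj(b,np.array([cl([-22,-18,76]),cl([22,-18,76])])))
print(proj(b,np.array([cl([-26,-18,10]),cl([26,-18,10])])))"
```

```text
block face [[270.42410611 170.16875472]] obs 270.0 169.0
V apex [[270.00043118 205.17574708]] obs 269.6 202.2
V rims [[262.92756777 199.48822045]
 [277.42684084 199.6555331 ]]
[[261.32693164 215.9727274 ]
 [277.98295831 216.16460439]]
```

```bash
python3 -m pendant '[[[0,0,0],[0.0035,-0.002,0.04],0.2],[[0,0,0],[0.0035,-0.002,0.08],0.2],[[0,0,0],[0.0035,-0.002,0.1],0.2],[[0,0,0],[0.0035,-0.002,0.11],0.2],[[0,0,0],[0.0035,-0.002,0.115],0.2],[[0,0,0],[0.0035,-0.002,0.118],0.2],[[0,0,0],[0.0035,-0.002,0.12],0.2],[[0,0,0],[0.0035,-0.002,0.12],0.2],[[0,0,0],[0.0035,-0.002,0.12],0.2]]'; python3 -c "
from h import *
go(cl([0,60,74]),down(C[2]));print(r.get_state()['contact_force'])"
```

```text
clock: 6.95
tool_pos: [0.5782, 0.1223, 0.08]
eef_rot: [0.998, -0.067, 0.001, -0.0]
contact_force: [0.1, -0.2, -3.9]
opening: 0.327
turn [-0.001, -0.001, 0.002] shift [-0.0008, 0.0026, 0.006]
[ 0.05253481 -0.23069718 -3.92618956]
```

```bash
python3 -m pendant '[[[0,0,0],[-0.001,0.001,0.003],0.2],[[0,0,0],[-0.001,0.001,0.005],0.2],[[0,0,0],[-0.001,0.001,0.006],0.2],[[0,0,0],[-0.001,0.001,0.006],0.2]]'; python3 -m pendant '[[[0,0,0],[0,0,0.002],0.2],[[0,0,0],[0,0,0.002],0.2],[[0,0,0],[0,0,0.002],0.2]]'
```

```text
clock: 7.35
tool_pos: [0.5774, 0.1213, 0.0744]
eef_rot: [0.998, -0.068, 0.001, -0.0]
contact_force: [-0.9, -0.8, 5.3]
opening: 0.326
clock: 7.65
tool_pos: [0.5776, 0.1213, 0.074]
eef_rot: [0.998, -0.068, 0.001, -0.001]
contact_force: [-3.7, 0.1, 17.7]
opening: 0.33
```

```bash
python3 -m pendant '[[[0,0,0],[0,0,-0.002],0.6],[[0,0,0],[0,0,-0.002],0.6],[[0,0,0],[0,0,-0.002],0.6],[[0,0,0],[0,0,-0.002],0.6],[[0,0,0],[0,0,-0.002],0.6]]'; python3 -m pendant '[[[0,0,0],[0,0,-0.04],0.6],[[0,0,0],[0,0,-0.08],0.6],[[0,0,0],[0,0,-0.12],0.6],[[0,0,0],[0,0,-0.15],0.6],[[0,0,0],[0,0,-0.18],0.6],[[0,0,0],[0,0,-0.18],0.6]]'
python3 - <<'E'
from h import *
print(r.get_state()['q'])
b=snap('side');a=snap('top')
def lug(th,y):
    o=[]
    for R_,h in((50,2),(89,2),(89,12),(89,17),(83.5,17),(83.5,12),(50,12)):
        o.append(cl([30-R_*np.cos(th)+h*np.sin(th),y,80+R_*np.sin(th)+h*np.cos(th)]))
    return np.array(o)
def im(s,u,v,w,h,k,ths):
    c=cv2.resize(s['image'][v:v+h,u:u+w,::-1],None,fx=k,fy=k,interpolation=cv2.INTER_CUBIC)
    for th,col in ths:
        for y in(-18,18): cv2.polylines(c,[((proj(s,lug(th,y))-[u,v]+.5)*k).astype(int).reshape(-1,1,2)],True,col,1)
    return c
t=[(2.75,(0,0,255)),(2.5,(0,255,0))]
o=np.hstack([im(b,240,150,66,75,6,[]),im(b,260,150,66,75,6,t)])
cv2.imwrite('pics/g3.png',o)
E
```

```text
clock: 8.15
tool_pos: [0.5765, 0.1213, 0.073]
eef_rot: [0.998, -0.067, -0.0, 0.0]
contact_force: [-0.5, 0.6, 0.2]
opening: 0.601
clock: 8.75
tool_pos: [0.5791, 0.1217, 0.2573]
eef_rot: [0.998, -0.067, 0.004, -0.001]
contact_force: [0.3, 0.4, -0.2]
opening: 0.603
[-0.3544772   0.62818942  0.11916216  1.67559661 -0.0942775   0.83512428
 -0.3293579 ]
```

View pics/g3.png

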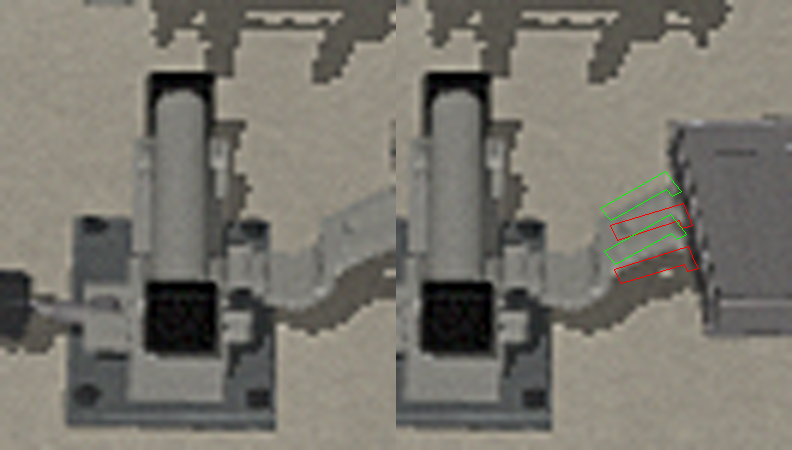

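```bash
python3 -c "
from h import *
go(cl([98,0,220]),down(C[2]+np.pi/2))"
```

```text
turn [0.0, -0.001, -1.568] shift [0.0986, 0.0617, 0.0334]
```

```bash
python3 -m pendant '[[[0,0,-1.568],[0.0986,0.0617,0.0334],0.8],[[0,0,-1.568],[0.0986,0.0617,0.0334],0.8],[[0,0,-1.568],[0.0986,0.0617,0.0334],0.8],[[0,0,-1.568],[0.0986,0.0617,0.0334],0.8],[[0,0,-1.568],[0.0986,0.0617,0.0334],0.8],[[0,0,-1.568],[0.0986,0.0617,0.0334],0.8],[[0,0,-1.568],[0.0986,0.0617,0.0334],0.8],[[0,0,-1.568],[0.0986,0.0617,0.0334],0.8],[[0,0,-1.568],[0.0986,0.0617,0.0334],0.8],[[0,0,-1.568],[0.0986,0.0617,0.0334],0.8]]'; python3 -m pendant '[[[0,0,-0.15],[0,0,0],0.8],[[0,0,-0.15],[0,0,0],0.8],[[0,0,-0.15],[0,0,0],0.8],[[0,0,-0.15],[0,0,0],0.8]]'; python3 -c "
from h import *
print(r.get_state()['q'])
go(cl([98,0,107]),down(C[2]+np.pi/2))"
```

```text
clock: 9.85
tool_pos: [0.6648, 0.047, 0.2175]
eef_rot: [0.774, 0.634, -0.002, -0.001]
contact_force: [0.4, 0.9, 0.6]
opening: 0.8
clock: 10.25
tool_pos: [0.6657, 0.047, 0.219]
eef_rot: [0.727, 0.687, -0.001, -0.0]
contact_force: [0.4, -0.1, 0.0]
opening: 0.8
[ 0.04513211  0.79369033 -0.36253045  1.44637636  0.31336962  0.96027154
  1.11487655]
turn [-0.001, 0.0, 0.079] shift [0.0001, 0.0005, 0.112]
```

```bash
python3 -m pendant '[[[0,0,0.079],[0,0,0],0.8],[[0,0,0.079],[0,0,0.03],0.8],[[0,0,0.079],[0,0,0.06],0.8],[[0,0,0.079],[0,0,0.09],0.8],[[0,0,0.079],[0,0,0.105],0.8],[[0,0,0.079],[0,0,0.112],0.8],[[0,0,0.079],[0,0,0.112],0.8],[[0,0,0.079],[0,0,0.112],0.8]]'
python3 - <<'E'
from h import *
st=r.get_state();print(st['tool_pos'],st['contact_force']);go(cl([98,0,107]),down(C[2]+np.pi/2))
b=snap('side');a=snap('top')
o=np.hstack([cv2.resize(s['image'][v:v+75,u:u+70,::-1],(400,428),interpolation=cv2.INTER_CUBIC) for s,u,v in((a,220,110),(b,260,135))])
cv2.imwrite('pics/g4.png',o)
E
```

```text
clock: 11.05
tool_pos: [0.6671, 0.0473, 0.1092]
eef_rot: [0.753, 0.658, 0.001, 0.001]
contact_force: [-1.1, 0.7, -0.5]
opening: 0.797
[0.66708696 0.04729453 0.1091556 ] [-1.08327609  0.66120362 -0.49781596]
turn [0.002, -0.001, 0.002] shift [-0.0004, -0.001, 0.0022]
```

View pics/g4.png

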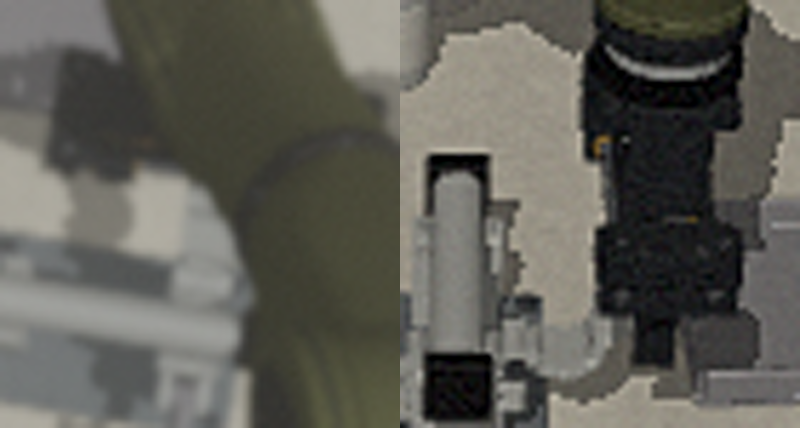

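```bash
python3 -m pendant '[[[0,0,0],[0,0,0],0.3],[[0,0,0],[0,0,0],0.3],[[0,0,0],[0,0,0],0.3],[[0,0,0],[0,0,0],0.3],[[0,0,0],[0,0,0],0.3],[[0,0,0],[0,0,0],0.3],[[0,0,0],[0,0,0],0.3]]' 10
python3 - <<'E'
from h import *
st=r.get_state();print(st['contact_force'],st['moment'])
go(cl([98,0,107]),down(C[2]+np.pi/2))
# waypoints, grasp offset: TCP at lug centre + (0,0,-.0057) at th=2.6
h=np.array([30,80])
f=lambda t:h+[-75*np.cos(t)+7*np.sin(t),75*np.sin(t)+7*np.cos(t)]
p0=f(2.6)
for t in np.arange(2.6,-.01,-.2): print(round(t,2),np.round(f(t)-p0,1))
E
```

```text
clock: 11.85
tool_pos: [0.666, 0.0446, 0.1078]
eef_rot: [0.753, 0.658, -0.001, 0.001]
contact_force: [-0.3, -5.5, 0.1]
opening: 0.405
[-0.34488822 -5.51574292  0.05648544] [-1.10587857  0.09366726 -0.0344603 ]
turn [-0.0, 0.003, 0.001] shift [0.0025, -0.0003, 0.0008]
2.6 [0. 0.]
2.4 [-7.8 12.8]
2.2 [-18.1  23.9]
2.0 [-30.3  32.6]
1.8 [-44.   38.8]
1.6 [-58.7  42.1]
1.4 [-73.7  42.4]
1.2 [-88.5  39.8]
1.0 [-102.5   34.2]
0.8 [-115.1   26. ]
0.6 [-125.8   15.5]
0.4 [-134.2    3. ]
0.2 [-140.   -10.9]
-0.0 [-142.9  -25.7]
```

```bash
python3 -m pendant '[[[0,0,0],[-0.004,0,0],0.3],[[0,0,0],[-0.004,-0.008,-0.013],0.3],[[0,0,0],[-0.004,-0.018,-0.024],0.3],[[0,0,0],[-0.004,-0.030,-0.0326],0.3],[[0,0,0],[-0.004,-0.044,-0.0388],0.3],[[0,0,0],[-0.004,-0.044,-0.0388],0.3],[[0,0,0],[-0.004,-0.044,-0.0388],0.3]]' 8
python3 - <<'E'
from h import *
st=r.get_state();print(st['contact_force'],st['moment'])
go(cl([98-44,-4,107+38.8]),down(C[2]+np.pi/2))
b=snap('side')
cv2.imwrite('pics/g5.png',cv2.resize(b['image'][120:220,230:330,::-1],(600,600),interpolation=cv2.INTER_CUBIC))
E
```

```text
clock: 12.55
tool_pos: [0.6218, 0.0509, 0.1478]
eef_rot: [0.752, 0.659, 0.001, -0.001]
contact_force: [-0.8, 3.7, 2.9]
opening: 0.409
[-0.81269316  3.69323516  2.90470379] [ 0.85676228  0.21988894 -0.0428669 ]
turn [0.0, -0.002, 0.004] shift [-0.0018, 0.0004, 0.002]
```

View pics/g5.png

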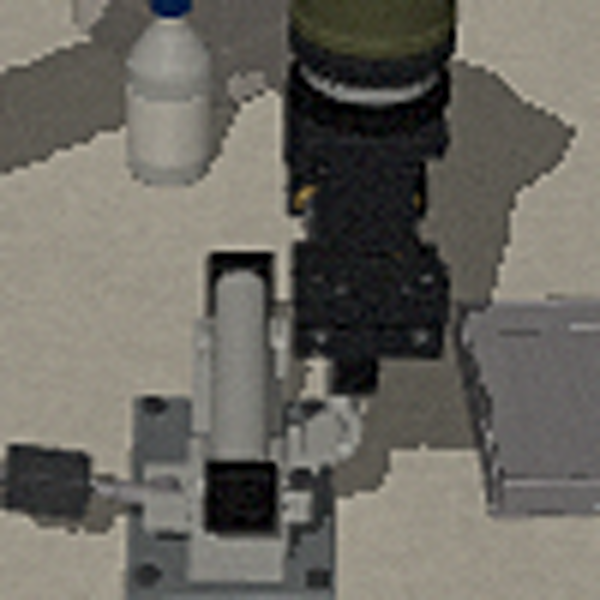

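```bash
python3 -m pendant '[[[0,0,0],[0.0015,-0.0147,-0.0033],0.3],[[0,0,0],[0.0015,-0.0297,-0.0036],0.3],[[0,0,0],[0.0015,-0.0445,-0.001],0.3],[[0,0,0],[0.0015,-0.0585,0.0046],0.3],[[0,0,0],[0.0015,-0.0711,0.0128],0.3],[[0,0,0],[0.0015,-0.0818,0.0233],0.3],[[0,0,0],[0.0015,-0.0902,0.0358],0.3],[[0,0,0],[0.0015,-0.094,0.0450],0.3],[[0,0,0],[0.0015,-0.094,0.045],0.3]]'
python3 - <<'E'
from h import *
st=r.get_state();print(st['contact_force'],st['moment'])
go(cl([-45,-2.5,81]),down(C[2]+np.pi/2))
E
```

```text
clock: 13.5
tool_pos: [0.5295, 0.0647, 0.1006]
eef_rot: [0.752, 0.659, 0.001, -0.001]
contact_force: [0.4, 5.9, -2.5]
opening: 0.411
[ 0.4053544   5.88206411 -2.54957984] [ 1.05990447 -0.08405233 -0.06543635]
turn [0.0, -0.002, 0.004] shift [-0.0014, -0.0054, 0.0196]
```

```bash
python3 -m pendant '[[[0,0,0],[0.002,-0.003,0.006],0.3],[[0,0,0],[0.002,-0.005,0.012],0.3],[[0,0,0],[0.002,-0.0055,0.018],0.3],[[0,0,0],[0.002,-0.0055,0.020],0.3],[[0,0,0],[0.002,-0.0055,0.020],0.3]]'; python3 -m pendant '[[[0,0,0],[0,0,0.003],0.3],[[0,0,0],[0,0,0.003],0.3],[[0,0,0],[0,0,0.003],0.3]]'; python3 -c "
from h import *
go(cl([-45,-2.5,81]),down(C[2]+np.pi/2))"
```

```text
clock: 14.0
tool_pos: [0.5247, 0.0655, 0.0816]
eef_rot: [0.753, 0.658, 0.001, 0.0]
contact_force: [3.3, 1.6, 1.0]
opening: 0.408
clock: 14.3
tool_pos: [0.5244, 0.0656, 0.079]
eef_rot: [0.753, 0.658, 0.001, 0.0]
contact_force: [3.9, 1.7, 5.2]
opening: 0.407
turn [0.001, -0.0, 0.002] shift [-0.0016, -0.0002, -0.002]
```

```bash
python3 -m pendant '[[[0,0,0],[0,0,0],0.3],[[0,0,0],[0,0,0.0],0.3],[[0,0,0],[0,0,0.003],0.3],[[0,0,0],[0,0,0.005],0.3],[[0,0,0],[0,0,0.005],0.3]]' 40
python3 - <<'E'
from h import *
st=r.get_state();print(st['moment'])
b=snap('side');a=snap('top')
o=np.hstack([cv2.resize(s['image'][v:v+75,u:u+70,::-1],(400,428),interpolation=cv2.INTER_CUBIC) for s,u,v in((a,220,130),(b,230,150))])
cv2.imwrite('pics/g6.png',o)
E
```

```text
clock: 14.8
tool_pos: [0.5245, 0.0656, 0.0779]
eef_rot: [0.753, 0.658, 0.001, 0.002]
contact_force: [-6.0, 0.6, 44.4]
opening: 0.402
[ 0.11937942  1.02982239 -0.08725874]
```

```bash
python3 -m pendant '[[[0,0,0],[0,0,-0.006],0.7],[[0,0,0],[0,0,-0.006],0.7],[[0,0,0],[0,0,-0.006],0.7],[[0,0,0],[0,0,-0.006],0.7],[[0,0,0],[0,0,-0.04],0.7],[[0,0,0],[0,0,-0.08],0.7],[[0,0,0],[0,0,-0.08],0.7]]'
python3 - <<'E'
from h import *
st=r.get_state();print(st['contact_force'])
f=lambda t,R:(-38-R*np.sin(t),-1,50+R*np.cos(t))
print(C);go(cl(f(1.43,70)),down(C[2]+np.pi/2))
b=snap('side');print('nut pred',proj(b,cl(f(1.43,62))))
a=snap('top');u,v=200,140
c=cv2.resize(b['image'][150:225,225:295,::-1],(560,600),interpolation=cv2.INTER_CUBIC)
cv2.imwrite('pics/g7.png',c)
E
```

```text
clock: 15.6
tool_pos: [0.526, 0.0661, 0.1568]
eef_rot: [0.753, 0.658, 0.003, 0.001]
contact_force: [0.8, 0.5, -0.0]
opening: 0.702
[ 0.80015703  0.49323682 -0.03549318]
[ 0.56896002  0.06039027 -0.13643038  1.42652851  2.70510548]
turn [0.006, -0.002, 0.002] shift [-0.0009, -0.0645, 0.0966]
nut pred [[237.76781217 200.12806491]]
```

View pics/g7.png

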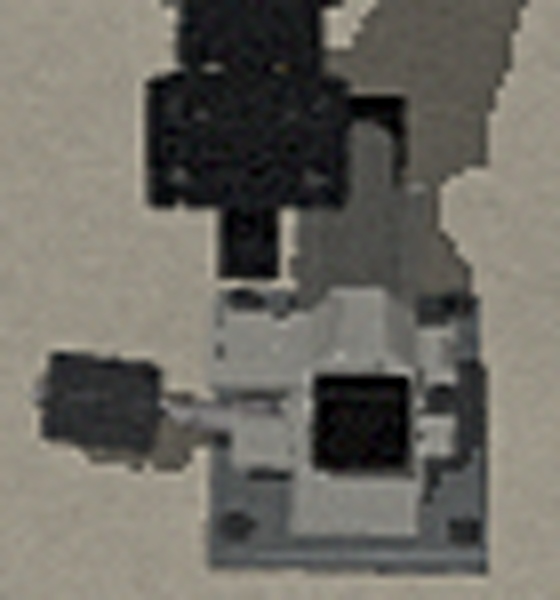

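```bash
python3 -m pendant '[[[0,0,0],[-0.001,-0.04,0],0.7],[[0,0,0],[-0.001,-0.0645,0.01],0.7],[[0,0,0],[-0.001,-0.0645,0.04],0.7],[[0,0,0],[-0.001,-0.0645,0.07],0.7],[[0,0,0],[-0.001,-0.0645,0.09],0.7],[[0,0,0],[-0.001,-0.0645,0.0965],0.7],[[0,0,0],[-0.001,-0.0645,0.0965],0.7]]'; python3 -m pendant '[[[0,0,0],[0,0,0],0.2],[[0,0,0],[0,0,0],0.2],[[0,0,0],[0,0,0],0.2],[[0,0,0],[0,0,0],0.2],[[0,0,0],[0,0,0],0.2],[[0,0,0],[0,0,0],0.2],[[0,0,0],[0,0,0],0.2],[[0,0,0],[0,0,0],0.2]]' 20
python3 - <<'E'
from h import *
f=lambda t,R:(-38-R*np.sin(t),-1,50+R*np.cos(t))
st=r.get_state();print(st['contact_force'],st['moment'])
go(cl(f(1.43,70)),down(C[2]+np.pi/2));go(cl(f(1.43,88)),down(C[2]+np.pi/2))
p0=np.array(f(1.43,88))
for t in np.arange(1.43,-.05,-.143): d=np.array(f(t,88))-p0;print(round(t,2),np.round(d[[0,2]],1))
E
```

```text
clock: 16.4
tool_pos: [0.4585, 0.073, 0.0558]
eef_rot: [0.753, 0.658, -0.002, -0.001]
contact_force: [-0.1, 0.3, 0.0]
opening: 0.698
clock: 17.2
tool_pos: [0.4601, 0.0744, 0.0574]
eef_rot: [0.752, 0.659, 0.001, -0.0]
contact_force: [-0.8, 4.2, 3.6]
opening: 0.295
[-0.8434912   4.21808065  3.61012828] [ 1.04142302  0.02255209 -0.14550631]
turn [0.001, -0.002, 0.004] shift [-0.0001, 0.0024, -0.0024]
turn [0.001, -0.002, 0.004] shift [0.0, -0.0154, -0.005]
1.43 [0. 0.]
1.29 [ 2.6 12.3]
1.14 [ 7.  24.1]
1.0 [13.  35.1]
0.86 [20.6 45.2]
0.71 [29.4 54.1]
0.57 [39.5 61.6]
0.43 [50.5 67.7]
0.29 [62.3 72.1]
0.14 [74.6 74.8]
-0.0 [87.1 75.7]
```

```bash
python3 -m pendant '[[[0,0,0],[0.001,-0.006,-0.0006],0.2],[[0,0,0],[0.001,-0.012,-0.0012],0.2],[[0,0,0],[0.001,-0.018,-0.0018],0.2],[[0,0,0],[0.001,-0.018,-0.0018],0.2],[[0,0,0],[0.001,-0.018,-0.0018],0.2]]' 25
python3 - <<'E'
from h import *
st=r.get_state();print(st['contact_force'],st['moment'])
go(cl((-109.7-18,-1,59.2)),down(C[2]+np.pi/2))
b=snap('side');a=snap('top')
o=np.hstack([cv2.resize(s['image'][v:v+50,u:u+50,::-1],(400,400),interpolation=cv2.INTER_CUBIC) for s,u,v in((a,222,170),(b,225,170))])
cv2.imwrite('pics/g8.png',o)
p=lambda t:np.array([-38-90.1*np.sin(t),50+90.1*np.cos(t)])
for t in np.arange(1.468,-.01,-.1223): print(round(t,2),np.round(p(t)-p(1.468),1))
E
```

```text
clock: 17.7
tool_pos: [0.4428, 0.0769, 0.0592]
eef_rot: [0.753, 0.658, 0.001, 0.0]
contact_force: [3.4, 3.2, 2.1]
opening: 0.29
[3.4160519  3.23208335 2.08518864] [ 0.6620886  -1.0745358  -0.14438285]
turn [0.001, -0.001, 0.003] shift [-0.0002, -0.0004, -0.0]
1.47 [0. 0.]
1.35 [ 1.8 10.9]
1.22 [ 4.9 21.4]
1.1 [ 9.3 31.5]
0.98 [14.9 41. ]
0.86 [21.5 49.8]
0.73 [29.3 57.6]
0.61 [37.9 64.5]
0.49 [47.3 70.3]
0.37 [57.3 74.8]
0.24 [67.8 78.2]
0.12 [78.6 80.2]
0.0 [89.6 80.9]
```

View pics/g8.png

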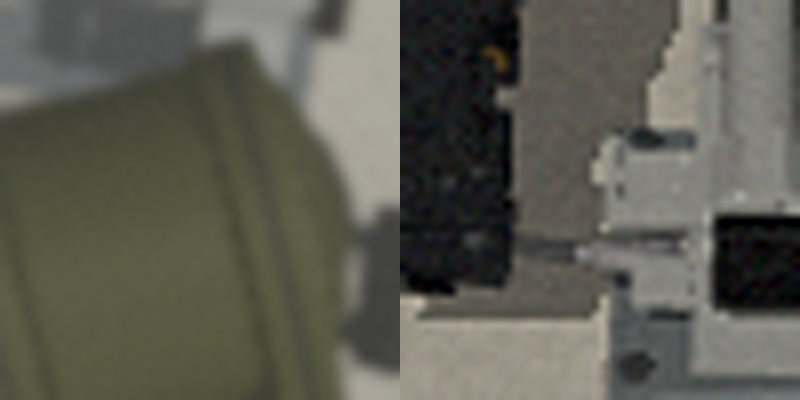

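```bash
python3 -m pendant '[[[0,0,0],[0,0.0018,-0.0109],0.2],[[0,0,0],[0,0.0049,-0.0214],0.2],[[0,0,0],[0,0.0093,-0.0315],0.2],[[0,0,0],[0,0.0149,-0.041],0.2],[[0,0,0],[0,0.0215,-0.0498],0.2],[[0,0,0],[0,0.0293,-0.0576],0.2],[[0,0,0],[0,0.0379,-0.0645],0.2],[[0,0,0],[0,0.0473,-0.0703],0.2],[[0,0,0],[0,0.0473,-0.0703],0.2],[[0,0,0],[0,0.0473,-0.0703],0.2]]'
python3 - <<'E'
from h import *
st=r.get_state();print(st['contact_force'],st['moment'])
go(cl((-127.7+47.3,-1,59.2+70.3)),down(C[2]+np.pi/2))
b=snap('side')
c=b['image'][110:210,215:315,::-1]
cv2.imwrite('pics/g9.png',cv2.resize(c,(600,600),interpolation=cv2.INTER_CUBIC))
E
```

```text
clock: 18.8
tool_pos: [0.4874, 0.0703, 0.1284]
eef_rot: [0.753, 0.658, -0.001, -0.001]
contact_force: [1.7, 3.7, -4.1]
opening: 0.292
[ 1.74969354  3.73915165 -4.0510943 ] [ 0.98159886 -0.08955891 -0.16041002]
turn [-0.003, 0.0, 0.003] shift [0.0002, 0.0018, -0.0011]
```

View pics/g9.png

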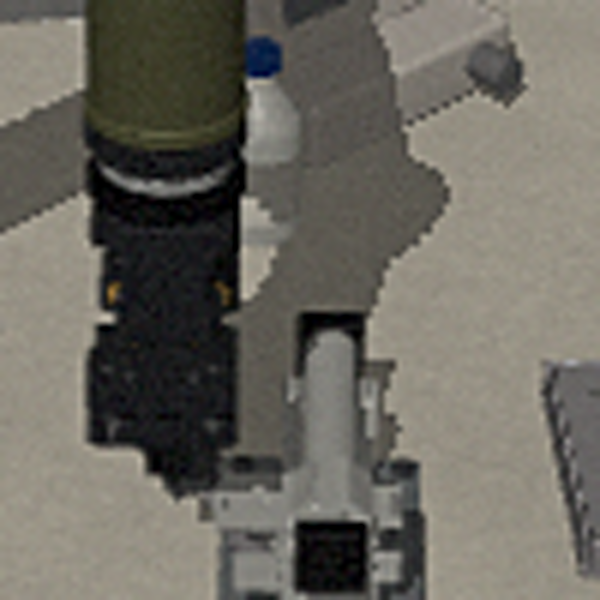

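```bash
python3 -m pendant '[[[0,0,0],[0,0.005,-0.003],0.2],[[0,0,0],[0,0.010,-0.0055],0.2],[[0,0,0],[0,0.0155,-0.0075],0.2],[[0,0,0],[0,0.0205,-0.009],0.2],[[0,0,0],[0,0.026,-0.0105],0.2],[[0,0,0],[0,0.0313,-0.011],0.2],[[0,0,0],[0,0.037,-0.0115],0.2],[[0,0,0],[0,0.0415,-0.0115],0.2],[[0,0,0],[0,0.0415,-0.0115],0.2],[[0,0,0],[0,0.0415,-0.0115],0.2]]'
python3 - <<'E'
from h import *
st=r.get_state();print(st['contact_force'],st['moment'])
go(cl((-38,-1,140)),down(C[2]+np.pi/2))
E
```

```text
clock: 19.85
tool_pos: [0.5274, 0.0647, 0.1399]
eef_rot: [0.753, 0.658, -0.002, -0.001]
contact_force: [-3.5, 4.0, -5.0]
opening: 0.289
[-3.50482466  3.99401174 -4.99854618] [ 1.17174955  0.82848716 -0.20099364]
turn [-0.005, 0.002, 0.003] shift [0.0004, 0.0038, -0.0002]
```

```bash
python3 -m pendant '[[[0,0,0],[0,0.002,0],0.2],[[0,0,0],[0,0.004,0],0.2],[[0,0,0],[0,0.004,0],0.2],[[0,0,0],[0,0.004,0],0.2]]'
python3 - <<'E'
from h import *
st=r.get_state();print(st['contact_force'],st['moment'])
go(cl((-38,-1,140)),down(C[2]+np.pi/2))
E
```

```text
clock: 20.25
tool_pos: [0.5316, 0.0641, 0.1401]
eef_rot: [0.753, 0.658, -0.002, -0.001]
contact_force: [-2.9, 4.3, -5.0]
opening: 0.29
[-2.91486127  4.30581066 -4.97558894] [ 1.07898813  0.80331699 -0.21848341]
turn [-0.005, 0.002, 0.003] shift [0.0004, -0.0005, 0.0001]
```

Force hasn't risen, so the stop isn't reached yet. I'll push a little more.

```bash
python3 -m pendant '[[[0,0,0],[0,0.002,0],0.2],[[0,0,0],[0,0.003,0],0.2],[[0,0,0],[0,0.003,0],0.2]]'; python3 -m pendant '[[[0,0,0],[0,0.002,0],0.2],[[0,0,0],[0,0.003,0],0.2],[[0,0,0],[0,0.003,0],0.2]]'
python3 - <<'E'
from h import *
st=r.get_state();print(st['contact_force'],st['moment'])
go(cl((-38,-1,140)),down(C[2]+np.pi/2))
E
```

```text
clock: 20.55
tool_pos: [0.534, 0.0637, 0.14]
eef_rot: [0.753, 0.658, -0.003, -0.002]
contact_force: [-3.7, 4.8, -4.6]
opening: 0.29
clock: 20.85
tool_pos: [0.5348, 0.0637, 0.1394]
eef_rot: [0.752, 0.659, -0.004, -0.003]
contact_force: [-7.3, 5.5, -4.5]
opening: 0.293
[-7.27866847  5.45438132 -4.46689095] [ 1.38801118  1.67601106 -0.21425691]
turn [-0.01, 0.003, 0.004] shift [0.0004, -0.0037, -0.0005]
```

```bash
python3 -m pendant '[[[0,0,0],[0,-0.001,0.003],0.2],[[0,0,0],[0,-0.001,0.006],0.2],[[0,0,0],[0,-0.001,0.009],0.2],[[0,0,0],[0,-0.001,0.012],0.2],[[0,0,0],[0,-0.001,0.012],0.2]]'; python3 -m pendant '[[[0,0,0],[0,0,0.002],0.2],[[0,0,0],[0,0,0.004],0.2],[[0,0,0],[0,0,0.004],0.2],[[0,0,0],[0,0,0.004],0.2]]'
```

```text
clock: 21.35
tool_pos: [0.5344, 0.0638, 0.1274]
eef_rot: [0.752, 0.659, -0.004, -0.002]
contact_force: [-7.1, 5.1, -2.8]
opening: 0.292
clock: 21.75
tool_pos: [0.5344, 0.0638, 0.1238]
eef_rot: [0.752, 0.659, -0.004, -0.002]
contact_force: [-5.7, 5.1, -2.4]
opening: 0.293
```

```bash
python3 -m pendant '[[[0,0,0],[0,0,0.001],0.2],[[0,0,0],[0,0,0.002],0.2],[[0,0,0],[0,0,0.002],0.2],[[0,0,0],[0,0,0.002],0.2]]';  python3 -m pendant '[[[0,0,0],[0,0,0.001],0.2],[[0,0,0],[0,0,0.002],0.2],[[0,0,0],[0,0,0.002],0.2],[[0,0,0],[0,0,0.002],0.2]]'
```

```text
clock: 22.15
tool_pos: [0.5345, 0.0638, 0.1233]
eef_rot: [0.752, 0.659, -0.003, -0.002]
contact_force: [-10.3, 4.7, 10.8]
opening: 0.293
clock: 22.55
tool_pos: [0.5347, 0.0639, 0.1229]
eef_rot: [0.752, 0.659, -0.003, -0.001]
contact_force: [-13.0, 4.3, 25.8]
opening: 0.294
```

```bash
python3 -m pendant '[[[0,0,0],[0,-0.002,-0.003],0.2],[[0,0,0],[0,-0.002,-0.003],0.6],[[0,0,0],[0,-0.002,-0.003],0.6],[[0,0,0],[0,-0.002,-0.003],0.6],[[0,0,0],[0,-0.002,-0.003],0.6],[[0,0,0],[0,-0.002,-0.003],0.6]]'; python3 -m pendant '[[[0,0,0],[0,-0.002,-0.04],0.6],[[0,0,0],[0,-0.002,-0.08],0.6],[[0,0,0],[0,-0.002,-0.12],0.6],[[0,0,0],[0,-0.002,-0.12],0.6],[[0,0,0],[0,-0.002,-0.12],0.6]]'
python3 - <<'E'
from h import *
b=snap('side',"f.png")
img=b['image'].astype(int)
# predicted nut centre for seated and dark pixel stats
for e in(2,7,17):
  print(e,'top',proj(b,np.array([cl((x,y,50+84+e)) for x,y in((-51,-13),(-25,-13),(-25,13),(-51,13))])).round(1).tolist(),'bot',proj(b,np.array([cl((-51,-13,90+e)),cl((-25,-13,90+e))])).round(1).tolist())
g=img.sum(2)//3
print('cols 250-285 rows 165-205')
for v in range(165,206): print(v,''.join('#' if g[v,u]<60 else '+' if g[v,u]<95 else '.' for u in range(245,290)))
E
```

```text
clock: 23.15
tool_pos: [0.5372, 0.0635, 0.1236]
eef_rot: [0.753, 0.658, -0.0, 0.0]
contact_force: [0.2, 0.4, -0.1]
opening: 0.601
clock: 23.65
tool_pos: [0.5354, 0.0639, 0.2444]
eef_rot: [0.753, 0.658, 0.001, 0.001]
contact_force: [-0.0, 0.4, -0.3]
opening: 0.595
2 top [[253.4, 182.5], [262.2, 182.6], [262.2, 177.5], [253.6, 177.4]] bot [[253.4, 194.2], [262.0, 194.3]]
7 top [[253.5, 181.2], [262.2, 181.3], [262.2, 176.1], [253.6, 176.0]] bot [[253.4, 192.9], [262.0, 193.0]]
17 top [[253.5, 178.4], [262.3, 178.5], [262.3, 173.4], [253.6, 173.3]] bot [[253.4, 190.3], [262.1, 190.4]]
cols 250-285 rows 165-205
165 ...................+####+++####++++++++++++..
166 ...................+##++++++###+++++++++++++.
167 ...................+#++++++++##++++++++++++++
168 ...................+#++++++++##++++++++++++++
169 ...................+#++++++++##++++++++++++++
170 ...................+#++++++++##++++++++++++++
171 ...................+#.+++++++##++++++++++++++
172 ...................++.+++++++#+++++++++++++++
173 .............................#...++++++++++++
174 ....................+........+.
[... 864 characters left out ...]

192 ........+########....................+++.....
193 .......++########.............+.....++++.....
194 .......+.++###+++....................+++.....
195 ....................................+###.....
196 ...........................+....+....###+....
197 ...................############.+....+###....
198 ..........+++++....############+++######+....
199 .......+++##++#+...############+.#######+....
200 .......++.+..+#....+###########+.+######+....
201 .......++.++.++....############+++##+####....
202 .......++..........############+.....+##+....
203 .......++..........############+.....####....
204 .......++..........############++....####....
205 .......++..........############+.....###+....
```

```bash
python3 -m pendant '[[[0,0,0],[0,0,0],0.6],[[0,0,0],[0,0,0],0.6],[[0,0,0],[0,0,0],0.6]]'
python3 - <<'E'
from h import *
import pickle
a0,b0=pickle.load(open('s0.pkl','rb'));b=snap('side')
d=np.abs(b['image'].astype(int)-b0['image']).sum(2)
for n,(u,v,w,h) in dict(jar=(312,225,28,32),cup=(345,262,32,40),bar=(232,256,32,65),driver=(172,248,75,20),wax=(185,157,30,20),bottle=(248,114,20,38),tray=(318,168,35,38)).items(): print(n,(d[v:v+h,u:u+w]>90).mean().round(3))
r.finish_job()
E
```

```text
clock: 24.0
tool_pos: [0.5346, 0.0641, 0.2429]
eef_rot: [0.753, 0.658, -0.001, -0.001]
contact_force: [0.7, -0.6, 0.1]
opening: 0.6
jar 0.0
cup 0.0
bar 0.0
driver 0.0
wax 0.073
bottle 0.945
tray 0.0
the job is handed in; nothing more can be done
```

The side arm is fitted and I handed the job in at 24 s of the 72 s allowed. The tube lies in both V cradles, the hinged half is closed over it, and the bolt is up in the slot with its nut down on the lug behind the lips.

What the last checks showed:
- **Tube:** the side picture shows it lying straight in both cradles. By my measurements its middle is about 2–3 mm from the seat point along the clamp, well inside the 14 mm allowed.
- **Hinged half:** I pressed it down until it stopped, with a peak of 44 N at the wrist while the fingers held the lug. That is well under the 120 N wrist limit. It is above the 40 N limit for the arm and gripper body, but only the fingers should have been touching. A later picture showed the lug lying flat.
- **Bolt and nut:** I pulled it out about 18 mm, swung it up to its stop and lowered it. It met the lug at the seated height, and the nut's outline in the last picture fits 2 mm pulled out, not a nut resting on the lips.
- **Other things:** jar, cup, bar, screwdriver and tray are unchanged in the pictures.
    - **Wax:** 7% of its area changed, probably the arm's shadow.
    - **Bottle:** the final check could not confirm it, most likely because the arm stood in front of it. It was in its original place in the picture at about 19 s, and no later move went near it.

The nut's final position was checked from pixels only, because I had used all 12 picture views.

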